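Set the slotted length stop to the sample piece and clamp it

TASK

Set the stop on the cutting board to the length of the sample piece: slide the slotted steel stop along its guide so that it pushes the wooden sample gently home against the button of the end block, with no gap left at either end of the sample. Then turn the black T-knob clockwise until the stop is clamped firmly, and let go, leaving the sample snug between stop and button. Do not squeeze the sample hard, and leave the loose nut lying where it is.

Things in the scene. Friction and masses are not known exactly. Their poses are not given: they have to be found in the camera images.
- stop_board: Plywood board 150 x 340 x 18 mm fixed on the bench. Origin: centre of its underside; y along it, to the end block (to the robot's right); x across it, to the robot; z up. On its top a far fence (14 mm high, full length, inner face at x = -26 mm) and a near rail (10 mm high, inner face at x = +26 mm, y = -170 to +10 mm) guide the stop along y with 1 mm play a side. Clamp stud at x = 0, y = -50 mm.
- end_block: Dark wood block 60 x 25 x 24 mm screwed on the board's +y end. Origin: foot of the middle of the face towards the sample; axes as the board's. From that face, 12 mm up, a steel button 16 mm across stands out 2 to 16 mm, set anew each time; it does not give. Solid wire-mesh screens 255 mm high stand near: at world y = -0.34 m, x = 0.48 to 0.78 m; at x = 0.79 m, y = -0.34 to -0.04 m.
- stop_face (a point): Middle of the front face of the steel stop, 15 mm above the board's top; the face looks to board +y, is 50 mm wide and 28 mm high. Axes as the board's. The stop slides with 1 to 4 N of friction while the clamp is loose; the sample adds about 1 N. It starts 14 to 43 mm short of its place, which lies 87 to 101 mm from the end block.
- stop_lug (a point): Centre of the push lug that stands up at the rear end of the stop, 154 mm behind the front face and 17 mm above the board's top: 40 mm wide across the board, 12 mm thick along it, from 6 to 28 mm above the board's top. Push its rear face towards board +y, or pinch it.
- stop: The steel stop as a whole: a loose plate 50 x 160 x 6 mm, about 0.4 kg, with a slot 77 mm long round the clamp stud, an upright front face and a rear lug. Origin: foot of the middle of its front face, on the board's top; axes as the board's. Once pushed it stays by its own friction.
- sample_mid (a point): Centre of the sample piece, a loose beech block 60 mm (across the board) x 85 mm (along the board) x 24 mm high, lying on the board between the stop and the end block, 2 to 20 mm short of the button and 8 to 27 mm ahead of the stop.
- sample: The sample piece as a whole (85 mm along its own y). Origin: centre of its underside.
- knob_grip (a point): Centre of the cross bar of the black T-knob on the clamp stud, about 40 mm above the board's top. The bar is 54 mm long, 14 mm thick and 20 mm high (about 30 to 50 mm above the board's top) and is pinched across its thickness from above. Its x axis runs along the bar.
- clamp_knob (a joint): Turn of the T-knob in rad, growing clockwise seen from above (tightening). At 0 the bar lies along board x. It starts between 0 and 0.4; the washer meets the stop's plate at about 0.8; from there it grows stiffer, with over 25 N on the plate from about 1.1 and 40 N at 1.2 (about 0.2 N m); it ends at 2.4. It stays where it is left.
- clamp_washer: Steel washer, 28 mm across, under the T-knob (with the knob it carries); it moves down 2 mm per rad of the knob and presses on the stop's plate on both sides of the slot.
- nut: Loose M12 steel nut, 19 x 22 x 10 mm, lying on the board's near strip beside the sample. Origin: centre of its underside.

How it is judged:
By the outcome, as a careful person would: the job done as asked, in the order asked, and still so for the second after the job is handed in, with the robot touching nothing.
It also fails if it takes over 56 s, if anything falls off the work surface, if the arm or the gripper's body presses on something with over 40 N, if the wrist force passes 120 N, or if a joint passes its speed limit or range.

ROBOT

A 6-joint arm with a two-finger parallel gripper is mounted at the origin on a cart in front of the work surface, level with it; the furniture and walls round the work are solid. World frame = base frame: x ahead of the robot, y to its left, z up, the work surface at z = 0. Lengths are in m, angles in rad, forces in N, time in s.
With the tool pointing down it reaches from about 0.275 to 0.85 m from the base axis. Payload 19 kg.
Tool frame: the origin (TCP) lies midway between the tips of the shut fingers; the grasp point (between the pads) lies 19 mm behind it; z points along the fingers, x is the direction in which the jaws open and shut, and the axes are right-handed (so a half turn about z gives the same grasp; the last joint's range is limited). The gripper opens to 85 mm and grips with 20 to 120 N. Pads are 22 mm wide; open, the fingers measure 114 mm over their backs; the gripper's body (76 mm by 85 mm) begins 54 mm behind the grasp point. The pads swing forward as they close: fully open they stand 13 mm farther back than shut.
Start: joints at [-1.304, 0.15, 1.437, -0, 1.554, -0.134], TCP at [0.224, -0.529, 0.231] pointing down, gripper open.
Joint ranges: [-2.8, 2.8], [-0.68, 2.1], [0.12, 2.68], [-1.39, 4.53], [0.16, 2.79], [-2.81, 2.81]. Speed limits (rad/s): [1.89, 1.89, 2.22, 3.01, 3.01, 3.01].

INTERFACE

Orientations are given as a rotation vector (axis times angle).
In Python, from rig import robot, eyes gives the robot as it stands. The module is installed in compiled form; this text tells all that it offers. Calls block until the motion is done:
- robot.move_ptp(position, orientation): joint-space move of the TCP to a pose.
- robot.line_to(position, speed=0.15, ori=None, stop_force=None): straight line of the TCP; ori=None keeps the orientation; speed is the mean speed in m/s. With stop_force (N) it stops when the force on the tool has changed by that much, and returns True; else False.
- robot.move_j(angles): joint-space move.
- robot.move_gripper(opening, grasp_force=None): finger opening in m; grasp_force is the grip in N (None keeps the last); returns when the fingers have stopped.
- robot.pause(seconds).
- robot.ik(position, orientation): joint angles nearest the present ones, or None.
- eyes.get_image(name): name is "side" or "top" or "wrist"; returns the picture (400x640x3 uint8, red, green, blue); there is no depth.
- eyes.get_calibration(name): a dict with "mtx" (3x3 intrinsics, pixels), "extrinsics" (4x4, takes a point from world to camera coordinates). Camera axes: x right, y up, looking along -z (the intrinsics and any distortion apply to the point x, -y, -z); pixel columns grow to the right and rows downward; lengths in m; the calibration is good to about 2 mm. A picture is of the moment at which its call begins: read the wrist's pose just before it. get_calibration takes no time and is no camera call; for the wrist camera it gives the pose at the moment of the call.
A pose or a line that the arm cannot do raises robot.PlanningError and nothing moves.
- robot.hand_in(): hands the job in, once; it reports no verdict.
Readings, each from a call of its own:
- robot.get_t(): time.
- robot.get_qpos(): joint angles.
- robot.get_joint_vel(): joint speeds.
- robot.get_tau(): joint torques, N m.
- robot.get_tcp_pos(): TCP position.
- robot.get_orientation(): TCP orientation.
- robot.get_force(): force on the tool from outside, world axes, zero at the start.
- robot.get_moment(): the same for the moment, N m.
- robot.get_finger_gap(): finger opening in m.
Only numpy, scipy, OpenCV 4.12 (cv2) and the standard library are available. Lean on these libraries where they do the work, as an engineer would, in place of code of your own. Each camera call takes 0.05 s, during which the arm holds its last target.

## Working session

There is one attempt and no reset: what is moved stays moved. The work goes in short steps, each a Python script; the robot and the scene stay as the last script left them, time stands still between calls to the robot, and variables do not carry over. Pictures are saved under pics/ and viewed, and the job is handed in when it is done.

```bash
mkdir -p pics; python3 - <<'E'
from rig import robot, eyes
import cv2,numpy as np
np.set_printoptions(precision=4,suppress=True)
for n in ["side","top","wrist"]:
    im=eyes.get_image(n); cv2.imwrite(f"pics/a_{n}.png",im[:,:,::-1])
    c=eyes.get_calibration(n); print(n,c)
print(robot.get_t(),robot.get_orientation(),robot.get_force(),robot.get_finger_gap())
E
```

```text
side {'mtx': array([[385.9498,   0.    , 312.3143],
       [  0.    , 385.9498, 198.7306],
       [  0.    ,   0.    ,   1.    ]]), 'extrinsics': array([[ 0.9995, -0.0273,  0.0158, -0.5083],
       [ 0.0055,  0.645 ,  0.7642, -0.1048],
       [-0.0311, -0.7637,  0.6448, -0.8162],
       [ 0.    ,  0.    ,  0.    ,  1.    ]])}
top {'mtx': array([[511.0989,   0.    , 325.8314],
       [  0.    , 511.0989, 199.4108],
       [  0.    ,   0.    ,   1.    ]]), 'extrinsics': array([[ 0.0099, -0.9993,  0.0372,  0.0522],
       [ 0.9909,  0.0148,  0.1337, -0.5363],
       [-0.1341,  0.0356,  0.9903, -0.8532],
       [ 0.    ,  0.    ,  0.    ,  1.    ]])}
wrist {'mtx': array([[307.7474,   0.    , 319.1287],
       [  0.    , 307.7474, 202.6534],
       [  0.    ,   0.    ,   1.    ]]), 'extrinsics': array([[ 0.3898, -0.9209, -0.002 , -0.5748],
       [ 0.8843,  0.3749, -0.2782,  0.0368],
       [ 0.2569,  0.1067,  0.9605, -0.3791],
       [ 0.    ,  0.    ,  0.    ,  1.    ]])}
0.15 [-2.6187  1.7345  0.001 ] [ 0.2334  0.3049 -0.1294] 0.08532326622938904
```

View pics/a_side.png

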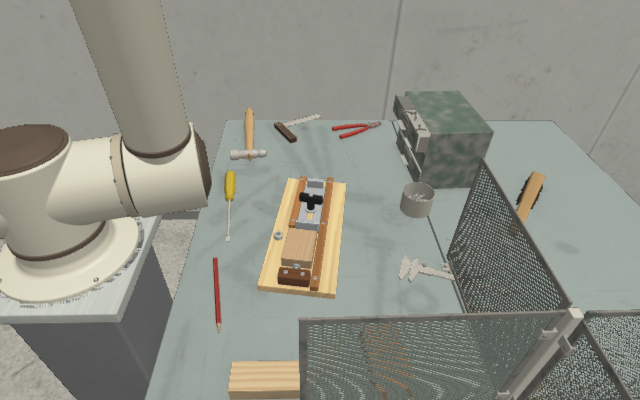

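View pics/a_top.png

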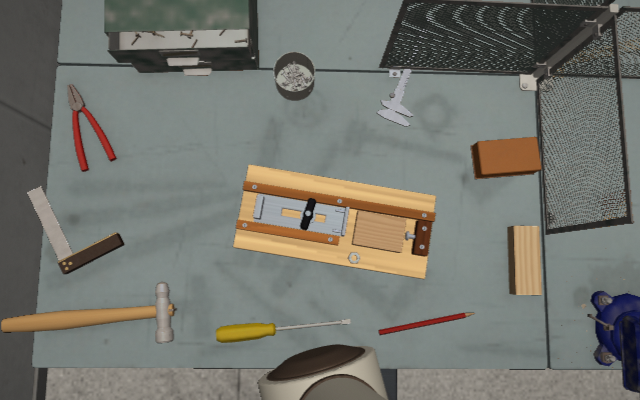

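View pics/a_wrist.png

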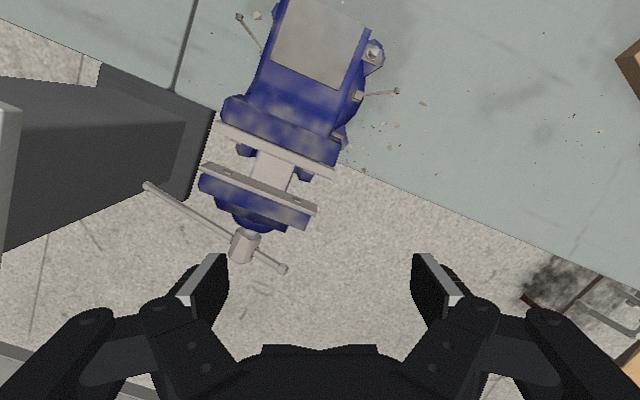

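The top view shows the board at about columns 235–436 and rows 165–278. The knob is near (307,213), the lug near (258,207), the sample near (380,231) and the button near (409,236). I'll zoom in and cast rays.

```bash
cat > h.py <<'E'
import numpy as np, cv2
from scipy.spatial.transform import Rotation as R
from rig import robot, eyes
np.set_printoptions(precision=4,suppress=True)
def ray(cal,uv):
    E=cal["extrinsics"];K=cal["mtx"]
    d=np.array([(uv[0]-K[0,2])/K[0,0],-(uv[1]-K[1,2])/K[1,1],-1.])
    Rm=E[:3,:3]; return -Rm.T@E[:3,3], Rm.T@d
def onz(cal,uv,z):
    o,d=ray(cal,uv); return o+d*(z-o[2])/d[2]
def proj(cal,p):
    E=cal["extrinsics"];K=cal["mtx"]; c=E[:3,:3]@p+E[:3,3]
    return np.array([K[0,0]*c[0]/-c[2]+K[0,2],K[1,1]*-c[1]/-c[2]+K[1,2]])
def bfit(cal,im):
    hsv=cv2.cvtColor(im,cv2.COLOR_RGB2HSV)
E
python3 - <<'E'
from h import *
im=cv2.imread('pics/a_top.png')
c=im[155:290,225:445]; cv2.imwrite('pics/a_topz.png',cv2.resize(c,None,fx=3.6,fy=3.6,interpolation=cv2.INTER_CUBIC))
cal=eyes.get_calibration("top")
hsv=cv2.cvtColor(im,cv2.COLOR_BGR2HSV)
m=cv2.inRange(hsv,(5,60,60),(30,255,255)); m[:150]=0;m[300:]=0;m[:,:220]=0;m[:,455:]=0
m=cv2.morphologyEx(m,cv2.MORPH_CLOSE,np.ones((5,5)))
cs,_=cv2.findContours(m,0,2); ct=max(cs,key=cv2.contourArea)
r=cv2.minAreaRect(ct); print(r); b=cv2.boxPoints(r)
ap=cv2.approxPolyDP(cv2.convexHull(ct),6,True)[:,0]; print(ap)
for p in ap: print(p,onz(cal,p,.018)[:2])
E
```

```text
((335.0540771484375, 221.17568969726562), (195.1416015625, 84.82988739013672), 9.462322235107422)
[[248 165]
 [434 195]
 [424 278]
 [234 247]]
[248 165] [0.5975 0.1973]
[434 195] [ 0.5487 -0.1351]
[424 278] [ 0.4018 -0.1148]
[234 247] [0.452  0.2171]
```

View pics/a_topz.png

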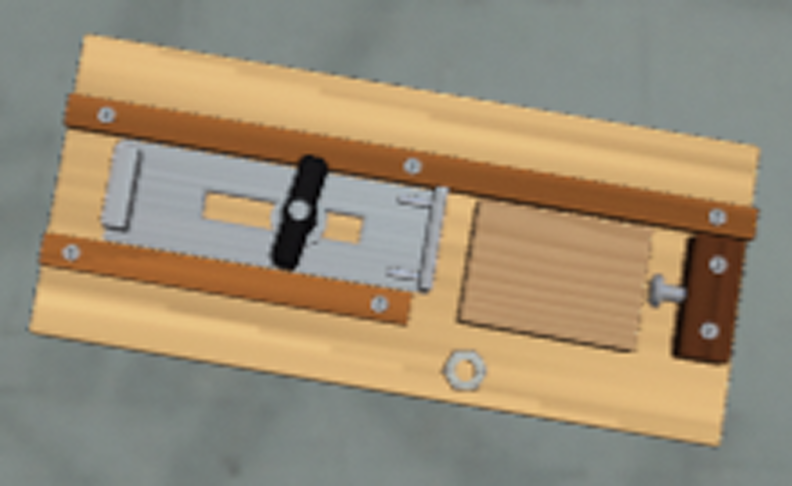

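Corners and features show clearly in the zoomed view. Converting them into the board frame.

```bash
cat >> h.py <<'E'
cal=eyes.get_calibration("top")
def z2p(u): return (np.array(u)+.5)/3.6-.5+np.array([225,155])
C=np.array([onz(cal,z2p(u),.018)[:2] for u in [(84,35),(758,148),(718,444),(30,332)]]) # TL(-x,-y) TR(-x,+y) BR(+x,+y) BL(+x,-y)
Bm=np.array([[-.075,-.17],[-.075,.17],[.075,.17],[.075,-.17]])
cm=C.mean(0); H=Bm.T@(C-cm); a=np.arctan2(H[0,1]-H[1,0],H[0,0]+H[1,1]) # yaw of board frame
Rb=np.array([[np.cos(a),-np.sin(a)],[np.sin(a),np.cos(a)]])
def b2w(x,y,z): # z above board top
    return np.r_[cm+Rb@np.array([x,y]),.018+z]
def w2b(p): return np.r_[Rb.T@(np.array(p)[:2]-cm),p[2]-.018]
E
python3 - <<'E'
from h import *
print("yaw",a,"centre",cm,"resid mm",1e3*(C-cm-Bm@Rb.T), np.linalg.norm(C-np.roll(C,1,0),axis=1))
for n,u,z in [("lug TL",(117,141),.028),("lugTR",(142,146),.028),("lugBL",(103,228),.028),("lugBR",(127,231),.028),
 ("bar top far",(314,156),.05),("bar near",(285,269),.05),("bar centre",(299,210),.05),
 ("face far",(447,188),.028),("face near",(428,291),.028),("sam TL",(475,200),.024),("sam TR",(650,232),.024),("sam BR",(634,351),.024),("sam BL",(459,322),.024),
 ("button",(651,291),.012),("block faceN",(673,355),.024),("block faceF",(689,236),.024),("nut",(464,370),.01)]:
    print(n,1e3*w2b(onz(cal,z2p(u),z+.018)))
E
```

```text
yaw 2.990997106646061 centre [0.5001 0.041 ] resid mm [[-1.0334 -0.4504]
 [-1.2988  1.0224]
 [ 1.4882  0.8595]
 [ 0.844  -1.4315]] [0.148  0.3386 0.1472 0.3376]
lug TL [ -21.0789 -140.6451   28.    ]
lugTR [ -20.67   -128.5555   28.    ]
lugBL [  20.8404 -139.7688   28.    ]
lugBR [  20.3966 -128.3901   28.    ]
bar top far [-26.3822 -46.9241  50.    ]
bar near [ 27.6134 -51.5041  50.    ]
bar centre [ -0.3735 -49.6433  50.    ]
face far [-24.6703  17.8164  28.    ]
face near [25.2746 16.4811 28.    ]
sam TL [-21.6896  32.2076  24.    ]
sam TR [-20.2322 117.526   24.    ]
sam BR [ 37.2157 117.8778  24.    ]
sam BL [37.1041 33.5416 24.    ]
button [  6.5508 124.1104  12.    ]
block faceN [ 36.0873 136.5456  24.    ]
block faceF [-21.3998 136.3629  24.    ]
nut [58.5836 40.5562 10.    ]
```

The measurements agree with the given sizes:

| Quantity | Measured |
|---|---|
| Face to lug | about 152 mm |
| Sample size | 85 x 58 mm |
| Bar length | 54 mm |
| Knob angle | about 0.085 rad |
| Button tip (board y) | about 124 mm |
| Stop face now (board y) | about 17 mm |
| Stop travel needed | about 22 mm |
| Expected stop face, from the end block | about 97 mm |

The start pose is beyond the screen end at (0.48, -0.34), so I'll go up and inward before swinging. First I'll check IK.

```bash
cat >> h.py <<'E'
def down(th):
    c,s=np.cos(th),np.sin(th)
    return R.from_matrix(np.array([[c,s,0],[s,-c,0],[0,0,-1.]])).as_rotvec()
E
python3 - <<'E'
from h import *
for n,th,p in [("push",a,b2w(0,-.165,.011)),("push'",a+np.pi,b2w(0,-.165,.011))]+[(f"knob{s}{k}",a+np.pi/2+s-k,b2w(0,-.05,.021)) for s in (0,np.pi) for k in (.085,1.35)]+[("v1",a+np.pi,[.16,-.38,.4]),("v2",a+np.pi,[.42,0,.38])]:
    print(n,p,robot.ik(p,down(th)))
E
```

```text
push [0.5248 0.2042 0.029 ] [ 0.2342  0.2776  1.7141 -0.      1.1499 -2.7568]
push' [0.5248 0.2042 0.029 ] [ 0.2342  0.2776  1.7141 -0.      1.1499  0.3848]
knob00.085 [0.5076 0.0905 0.039 ] [0.0269 0.1756 1.8183 0.     1.1477 1.8333]
knob01.35 [0.5076 0.0905 0.039 ] None
knob3.1415926535897930.085 [0.5076 0.0905 0.039 ] [ 0.0269  0.1756  1.8183  0.      1.1477 -1.3083]
knob3.1415926535897931.35 [0.5076 0.0905 0.039 ] [ 0.0269  0.1756  1.8183  0.      1.1477 -0.0433]
v1 [0.16, -0.38, 0.4] [-1.3596 -0.1913  1.4365 -0.      1.8964 -1.209 ]
v2 [0.42, 0, 0.38] [-0.1839 -0.1819  1.469  -0.      1.8546 -0.0333]
```

```bash
python3 - <<'E'
from h import *
o=down(a+np.pi)
p=robot.get_tcp_pos(); robot.line_to([p[0]*.85,p[1]*.85,.38],speed=.25)
robot.move_ptp([.16,-.38,.40],o); robot.move_ptp([.42,0,.38],o)
robot.move_ptp(b2w(0,-.175,.15),o)
robot.move_gripper(0.0,30)
c=eyes.get_calibration("wrist");im=eyes.get_image("wrist")
cv2.imwrite("pics/b_wrist.png",im[:,:,::-1]); np.save("b_E.npy",c["extrinsics"])
print(robot.get_t(),robot.get_tcp_pos(),robot.get_force(),robot.get_finger_gap())
for n,q in [("lug far",b2w(-.02,-.1405,.028)),("lug near",b2w(.02,-.1405,.028)),("bar",b2w(0,-.05,.05)),("face",b2w(0,.017,.028))]: print(n,proj(c,q))
E
```

```text
5.7583 [0.5263 0.2141 0.168 ] [-0.0193 -0.448  -0.0723] -1.1067477148813539e-05
lug far [341.4567 231.898 ]
lug near [297.9286 231.8837]
bar [319.6723 331.3676]
face [319.6588 370.6713]
```

View pics/b_wrist.png

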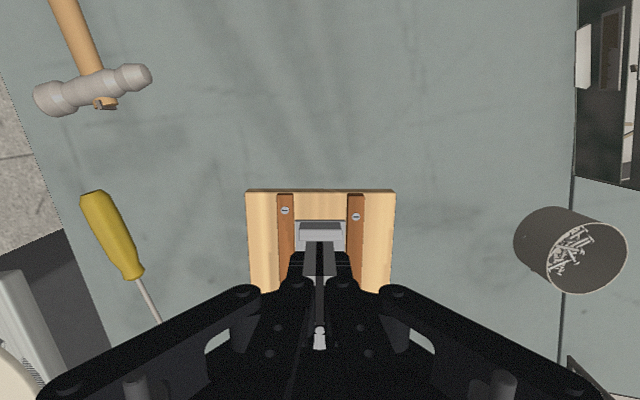

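The lug's rear top edge is at about row 232, columns 300–343, where I predicted it, and the shut fingers are centred behind it. Next is the descent and a gentle push.

```bash
python3 - <<'E'
from h import *
print(robot.line_to(b2w(0,-.175,.011),speed=.12,stop_force=12), 1e3*w2b(robot.get_tcp_pos()),robot.get_force())
robot.line_to(b2w(0,-.160,.011),speed=.05,stop_force=6)
yv=b2w(0,1,0)-b2w(0,0,0)
y=-.160
while y<-.118:
    y+=.002
    s=robot.line_to(b2w(0,y,.011),speed=.012,stop_force=8)
    p=1e3*w2b(robot.get_tcp_pos()); F=robot.get_force()@yv
    print("%.1f %.2f %s"%(p[1],F,s))
    if s or F<-9: break
print(robot.get_t())
E
```

```text
False [  -0.3844 -175.168    11.7313] [-0.1197 -0.1895  0.2261]
-158.0 -0.40 False
-156.0 0.29 False
-153.9 0.52 False
-151.9 -0.65 False
-149.9 -1.34 False
-147.8 -1.02 False
-145.9 -0.97 False
-143.8 -0.47 False
-141.9 -0.86 False
-139.9 -1.43 False
-137.9 -1.73 False
-135.9 -2.15 False
-134.4 -2.06 True
11.5583
```

```bash
python3 - <<'E'
from h import *
print(1e3*w2b(robot.get_tcp_pos()),robot.get_force())
im=eyes.get_image("top"); c=im[155:290,225:445]; cv2.imwrite('pics/c_topz.png',cv2.resize(c,None,fx=3.6,fy=3.6,interpolation=cv2.INTER_CUBIC)[:,:,::-1])
E
```

```text
[   0.0643 -134.4065   10.8798] [0.7625 1.9712 2.3008]
```

View pics/c_topz.png

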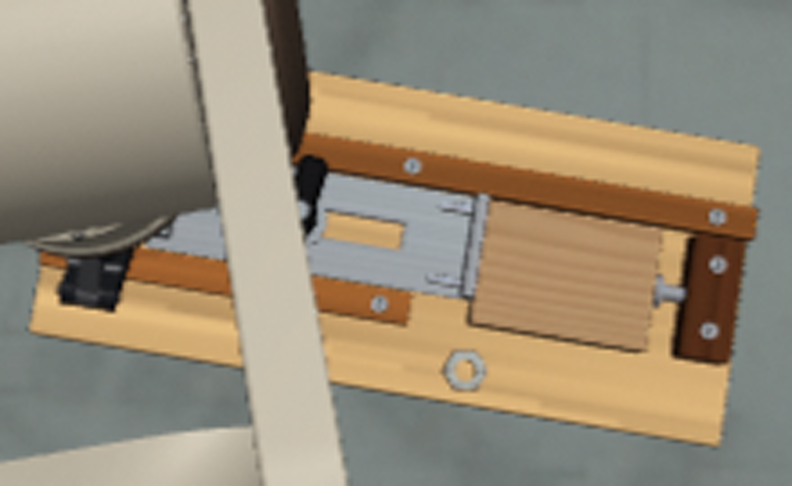

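The sample's front edge is now at about (654,291), right at the button, and it has moved about 6 mm. I'll confirm with another gentle push.

```bash
python3 - <<'E'
from h import *
yv=b2w(0,1,0)-b2w(0,0,0)
y=w2b(robot.get_tcp_pos())[1]
for i in range(8):
    y+=.0005
    s=robot.line_to(b2w(0,y,.011),speed=.004,stop_force=6)
    p=1e3*w2b(robot.get_tcp_pos()); F=robot.get_force()@yv
    print("%.2f tgt %.2f F %.2f %s"%(p[1],y*1e3,F,s))
    if s or F<-6: break
robot.pause(.2);print(robot.get_force()@yv,robot.get_t())
E
```

```text
-134.43 tgt -133.91 F -2.48 True
-0.46178752024439057 12.0167
```

The force rises at once with no motion, so the sample is home against the button. I'll back off and look again.

```bash
python3 - <<'E'
from h import *
robot.line_to(b2w(0,-.150,.011),speed=.06)
robot.line_to(b2w(0,-.150,.12),speed=.2)
robot.move_gripper(0.04,60)
robot.move_ptp(b2w(0,-.05,.13),down(a+np.pi*1.5-.085))
im=eyes.get_image("side"); c=im[160:310,240:370]; cv2.imwrite('pics/d_side.png',cv2.resize(c,None,fx=4,fy=4,interpolation=cv2.INTER_CUBIC)[:,:,::-1])
im=eyes.get_image("top"); c=im[155:290,225:445]; cv2.imwrite('pics/d_topz.png',cv2.resize(c,None,fx=3.6,fy=3.6,interpolation=cv2.INTER_CUBIC)[:,:,::-1])
im=eyes.get_image("wrist"); cv2.imwrite('pics/d_wrist.png',im[:,:,::-1])
c=eyes.get_calibration("wrist"); print(robot.get_t(),[proj(c,b2w(x,-.05,.05)) for x in(-.027,0,.027)],robot.get_finger_gap())
E
```

```text
15.2667 [array([322.8399, 243.8919]), array([319.9081, 211.0604]), array([316.7836, 176.072 ])] 0.03986448848023447
```

View pics/d_side.png

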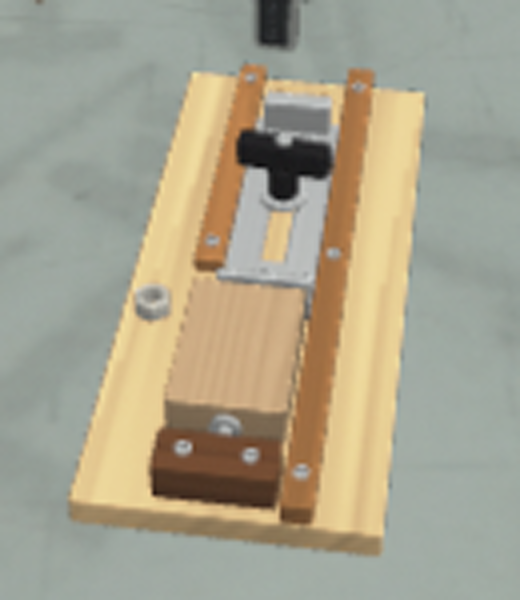

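View pics/d_topz.png

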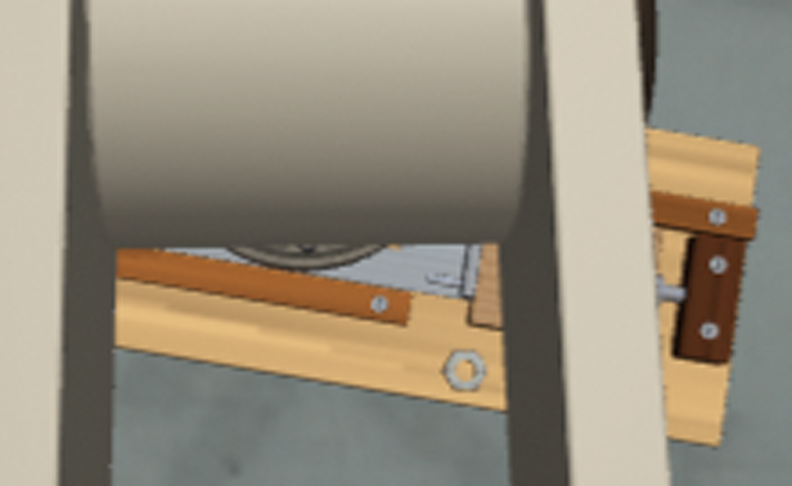

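View pics/d_wrist.png

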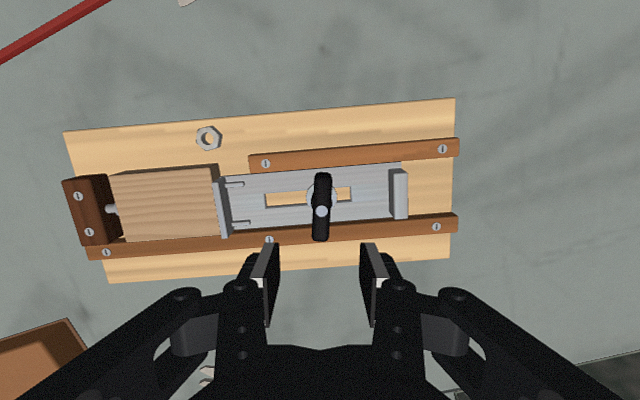

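The wrist view shows the bar vertical at about (321,207) on the jaws' midline. The sample touches both the stop (column 217) and the button (column 117). Next I'll grasp the knob.

```bash
python3 - <<'E'
from h import *
s=robot.line_to(b2w(0,-.05,.021),speed=.08,stop_force=12)
print(s,1e3*w2b(robot.get_tcp_pos()),robot.get_force())
robot.move_gripper(0.0,60)
print(robot.get_finger_gap(),robot.get_force(),robot.get_moment(),robot.get_t())
im=eyes.get_image("wrist"); cv2.imwrite('pics/e_wrist.png',im[:,:,::-1])
E
```

```text
False [ -0.2707 -50.0568  21.4716] [-0.3413  0.1645 -0.4637]
0.014298430999808641 [ 0.1156 12.4475  5.5504] [ 2.1174 -0.0391 -0.0192] 17.1333
```

View pics/e_wrist.png

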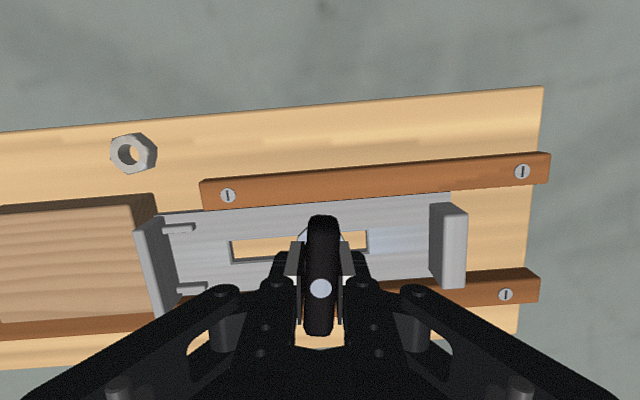

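Gripped with a gap of 14.3 mm. The 12 N side load points to a small centring offset, so I'll relieve it and then turn in steps, watching force and moment.

```bash
python3 - <<'E'
from h import *
c=robot.get_tcp_pos().copy()
for i in range(3):
    F=robot.get_force()
    if abs(F[1])<4: break
    c=c+np.r_[0,np.sign(F[1])*.0004,0]
    robot.line_to(c,speed=.01); print(1e3*w2b(robot.get_tcp_pos()),robot.get_force())
np.save('c.npy',c)
k=.085
for i in range(3):
    k+=.2
    q=robot.ik(c-[0,0,.002*(k-.085)],down(a+np.pi*1.5-k))
    robot.move_j(q)
    F=robot.get_force(); print("k %.2f"%k,F,robot.get_moment(),robot.get_finger_gap(),robot.get_t())
    if np.linalg.norm(F)>35: break
E
```

```text
[ -0.3608 -51.6799  21.8985] [-0.4204  0.3969  1.4984]
k 0.29 [-0.9612  0.3617  2.3349] [ 0.0358  0.2101 -0.1075] 0.014671108616727234 17.8417
k 0.49 [-1.5406  0.0116  2.4092] [ 0.0241  0.2528 -0.1324] 0.014781811575444325 18.1583
k 0.69 [-1.3844  0.569   4.5609] [-0.0273  0.3685 -0.1636] 0.01462704678333702 18.475
```

```bash
python3 - <<'E'
from h import *
c=np.load('c.npy')
k=.685
for i in range(7):
    k+=.1
    q=robot.ik(c-[0,0,.002*(k-.085)],down(a+np.pi*1.5-k))
    robot.move_j(q)
    F=robot.get_force(); print("k %.2f"%k,F,robot.get_moment(),robot.get_finger_gap(),robot.get_t())
    if np.linalg.norm(F)>35: break
x=R.from_rotvec(robot.get_orientation()).as_matrix()[:,0]; print("actual k",a+np.pi*1.5-np.arctan2(x[1],x[0])-2*np.pi)
im=eyes.get_image("wrist"); cv2.imwrite('pics/f_wrist.png',im[:,:,::-1])
E
```

```text
k 0.79 [-3.0404  0.4475  5.405 ] [ 0.0516  0.4463 -0.0966] 0.014094139917964316 18.725
k 0.89 [-2.7023  0.6103  6.9222] [ 0.0511  0.6095 -0.0279] 0.01471565891953619 18.975
k 0.98 [-4.0479  0.4651 10.5711] [0.0195 0.7953 0.0113] 0.014676194004945605 19.225
k 1.08 [-5.0109 -0.616  12.6539] [0.0693 1.0088 0.0296] 0.014596763463259084 19.475
k 1.19 [-6.2157  0.8504 14.9141] [0.0581 1.2396 0.056 ] 0.014377222700875773 19.725
k 1.29 [-7.0952  0.4742 16.9918] [0.0722 1.3492 0.0534] 0.01429500304244121 19.975
k 1.39 [-8.6458  0.2645 19.1135] [0.0673 1.472  0.064 ] 0.014842380225569307 20.225
actual k 1.3780925486106712
```

View pics/f_wrist.png

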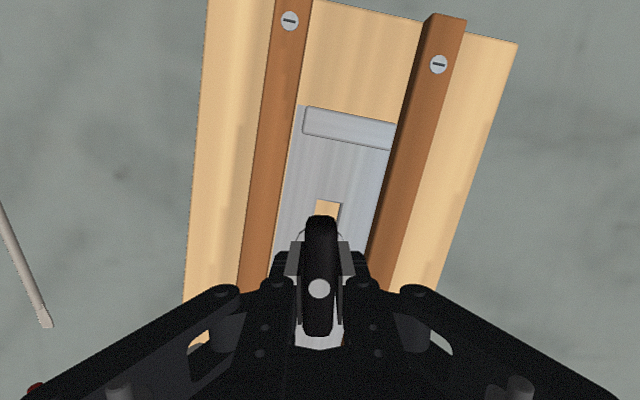

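The bar followed the jaws to about 1.38 rad, and the stiffening moment shows from about 0.75. Now I'll release, lift away clear of the screens, and check.

```bash
python3 - <<'E'
from h import *
robot.move_gripper(0.04)
p=robot.get_tcp_pos(); print(1e3*w2b(p),robot.get_force())
p[2]+=.13; robot.line_to(p,speed=.15)
im=eyes.get_image("wrist"); cv2.imwrite('pics/g_wrist.png',im[:,:,::-1])
robot.move_ptp([.33,.22,.33],robot.get_orientation())
im=eyes.get_image("top"); c=im[155:290,225:445]; cv2.imwrite('pics/g_topz.png',cv2.resize(c,None,fx=3.6,fy=3.6,interpolation=cv2.INTER_CUBIC)[:,:,::-1])
im=eyes.get_image("side"); c=im[160:310,240:370]; cv2.imwrite('pics/g_side.png',cv2.resize(c,None,fx=4,fy=4,interpolation=cv2.INTER_CUBIC)[:,:,::-1])
print(robot.get_t(),robot.get_force())
E
```

```text
[ -0.2996 -51.6317  19.0085] [-0.4766 -0.3917  0.1553]
22.8667 [-0.5584 -0.357  -0.6925]
```

View pics/g_topz.png

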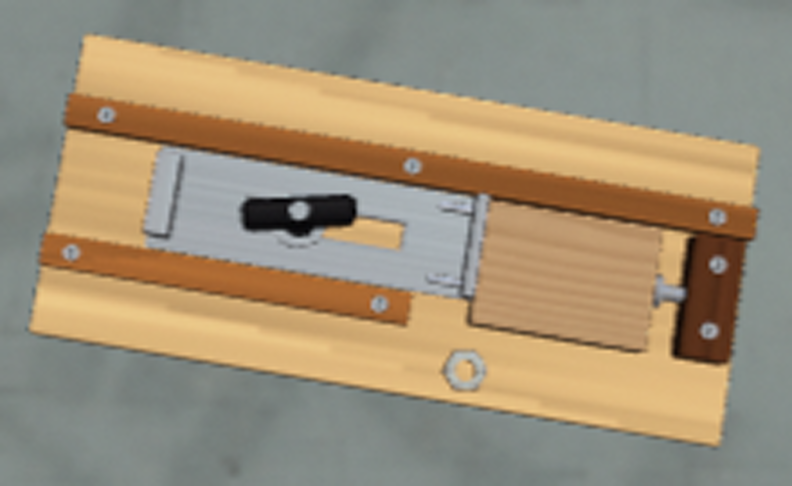

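View pics/g_side.png

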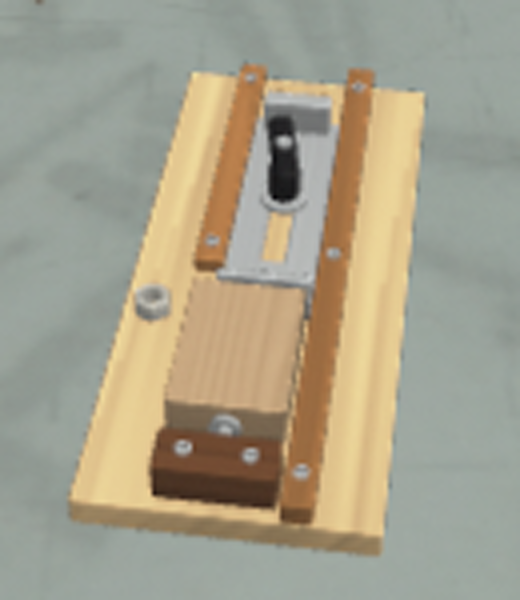

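View pics/g_wrist.png

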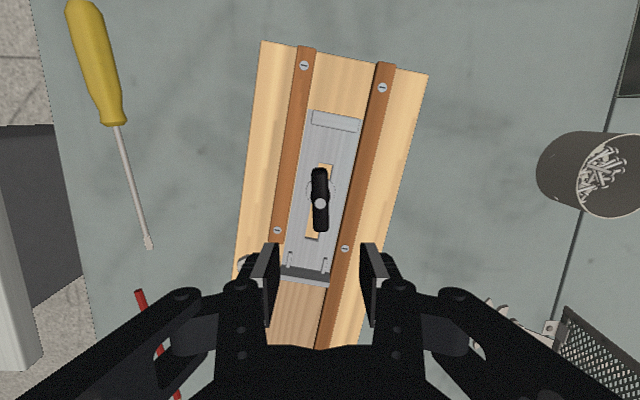

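```bash
python3 - <<'E'
from h import *
for n,u,z in [("barL",(242,216),.0475),("barR",(357,209),.0475),("face far",(488,196),.028),("face near",(470,298),.028),("sam TL",(489,202),.024),("sam BL",(470,324),.024),("sam TR",(663,236),.024),("sam BR",(646,351),.024),("nut",(464,370),.01)]:
    print(n,1e3*w2b(onz(cal,z2p(u),z+.018)))
p=w2b(onz(cal,z2p((242,216)),.0655));q=w2b(onz(cal,z2p((357,209)),.0655));d=q-p
print("knob",np.pi/2-np.arctan2(abs(d[0]),d[1]),d)
E
```

```text
barL [  6.4348 -75.2416  47.5   ]
barR [ -5.5098 -23.2088  47.5   ]
face far [-24.0931  37.7335  28.    ]
face near [25.3158 36.6369 28.    ]
sam TL [-21.8397  38.9847  24.    ]
sam BL [37.1939 38.8483 24.    ]
sam TR [-19.3505 123.9802  24.    ]
sam BR [ 36.2924 123.5386  24.    ]
nut [58.5836 40.5562 10.    ]
knob 1.3451469272621583 [-0.0119  0.052   0.    ]
```

From the top view the knob is at about 1.35 rad, the sample is at the button (123.8 against 124.1 mm), and the nut hasn't moved. The stop-to-sample joint is ambiguous by about 1.5 mm there, so I'll take one closer wrist look.

```bash
python3 - <<'E'
from h import *
o=down(a+np.pi*1.5-.0)
robot.move_ptp(b2w(-.03,.08,.16),o)
robot.line_to(b2w(-.03,.08,.08),speed=.1)
im=eyes.get_image("wrist"); cv2.imwrite('pics/h_wrist.png',im[:,:,::-1])
cv2.imwrite('pics/h_wz.png',cv2.resize(im[60:300,120:520],None,fx=2,fy=2,interpolation=cv2.INTER_CUBIC)[:,:,::-1])
E=eyes.get_calibration("wrist")["extrinsics"];print(1e3*w2b(-E[:3,:3].T@E[:3,3]),robot.get_t())
E
```

```text
[ 40.1682  80.7544 222.9719] 25.6833
```

View pics/h_wz.png

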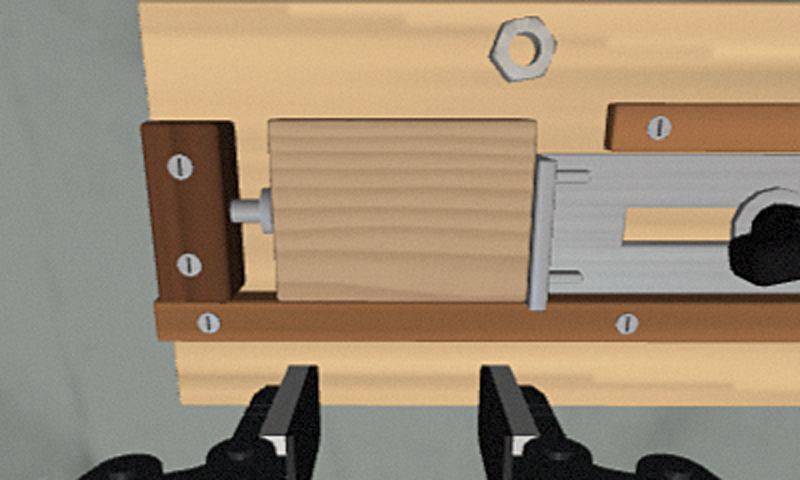

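The close view shows the sample tight against the stop (column 533) and touching the button head (column 272). I'll clear away and hand in.

```bash
python3 - <<'E'
from h import *
robot.line_to(b2w(-.03,.08,.22),speed=.15); robot.pause(.3)
print(robot.get_t(),robot.get_force()); robot.hand_in()
E
```

```text
27.0667 [-0.4163 -0.0787  0.3472]
the job is handed in; nothing more can be done
```

The stop is set to the sample, clamped, and handed in at about 27 s of the 56 s allowed.

**Push:** I pushed the rear lug with shut fingers. Friction was 1–2 N until the sample met the button, and the push was cut off at an 8 N rise. A second light push met resistance at once, with no further movement.

**Clamp:** I gripped the T-knob and turned it clockwise from about 0.09 to about 1.38 rad by the arm's pose. The top view afterwards read about 1.35 rad. I then released it and lifted clear.

**Last checks:**
- **Ends of the sample:** the close wrist view shows no gap at the stop or at the button.
- **Nut:** it lies where it started.
- **Contact:** the wrist force is near zero, so the robot is touching nothing.

**Disagreements:**
- **Stop face:** hand-picked points in the top view put the stop face about 1.5 mm short of the sample. The same points read 2–3 mm low against the lug before the push, so I trusted the close view.
- **Clamp torque:** the wrist moment about the vertical rose by only about 0.23 N m over the stiffening part of the turn. It is a noisy reading, so the knob angle is my main evidence that the clamp is firm.
- **Downward load:** lowering the gripper as the knob turned put up to 19 N of downward load on it, within the 40 N limit.

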